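# Fit the sweet hopper and hold its lid ready over it

## Task

On the shop counter, fit the empty sweet hopper onto the dispenser base on the other side of the display tray: lower it onto the two pegs until its foot lies flat on the base, and let go. Then take the hopper's lid by its bar handle, carry it over the display tray and finish still holding it: level, centred and squared up with the hopper's mouth, hovering about a centimetre above the rim without ever touching the hopper, ready for a colleague to check the rim. Keep the hopper and the lid off the display tray, and leave the jars and other goods where they stand.

Things in the scene. Friction and masses are not known exactly. Their poses are not given: they have to be found in the camera images.
- dispenser: Fixed base of a sweet dispenser: grey box 180 (x) x 120 (y) mm, flat top 75 mm above the counter, black foot 190 x 130 mm; steel knob and chute lip on its front (-x, reaching 120 mm from the centre). Two brass pegs stand on the top, on its x axis 54 mm before and behind the centre: 10 mm diameter for 7 mm, then tapering to a tip 16 mm up. Origin: centre of the underside, z up.
- seat (a point): Centre of the dispenser base's top face, midway between the pegs; axes as the dispenser. The seated hopper's origin comes here.
- peg_front (a point): Tip of the peg nearer the knob, 16 mm above the base's top.
- peg_back (a point): Tip of the other peg, 16 mm above the base's top.
- hopper: White plastic hopper, 0.3 kg, loose, upright: foot 136 (x) x 56 (y) x 10 mm with two 13 mm peg holes through it on its x axis, 54 mm either side of the centre; on it an open box 82 x 56 mm, 72 x 46 mm inside. Height 102 mm. Grip it across its 56 mm (y) width at the top. Origin: centre of the underside; z up. Fits either way round.
- rim (a point): Centre of the hopper's mouth at the height of the rim, 102 mm above its underside; axes as the hopper.
- lid: White plastic lid, 0.12 kg, loose, lying right way up: underneath a plug 62 (x) x 36 (y) x 5 mm, over it a plate 90 x 64 x 6 mm, on that an upright bar handle 50 (x) x 12 (y) x 28 mm; height 39 mm. Origin: centre of the plug's underside; z up, x along plate and handle. Same after a half turn.
- handle (a point): Middle of the lid's bar handle, 34 mm above the plug's underside: the point to grip, fingers closing along the lid's y on the 12 mm thickness.
- display: Low wooden display tray, fixed, between the lid's side of the counter and the dispenser: 400 (x) x 110 (y) x 50 mm with three compartments whose floor is 30 mm up; a jar stands in each, reaching up to 130 mm above the counter. Origin: centre of the underside.
- jar0: Jar of sweets with a steel cap, 56 mm across, 85 mm high, in the display's compartment nearest the robot. Bystander. Origin: centre of the underside.
- jar1: Jar of sweets, 56 mm across, 100 mm high, in the display's middle compartment. Bystander. Origin: centre of the underside.
- jar2: Jar of sweets, 56 mm across, 85 mm high, in the display's far compartment. Bystander. Origin: centre of the underside.
- tin: Round tin, 66 mm across, 75 mm high, loose on the counter beyond the dispenser. Bystander. Origin: centre of the underside.
- mug: White mug, 76 mm across, 85 mm high, handle to its +y, loose. Bystander. Origin: centre of the underside.
- figure: Small toy figure, turned shape 44 mm across and 72 mm high, loose. Bystander. Origin: centre of the underside.
- car: Toy car 80 x 51 x 46 mm, loose. Bystander. Origin: centre of the underside.
Things that resemble listed ones, but are neither listed nor needed, are in the scene too. Leave any blue look-alike of the hopper alone. What is shaped like the lid but blue is not meant.

How it is judged:
On the way, in this order (a step that is already met when the one before it is completed fails the run):
1. the hopper is seated on the dispenser's pegs, its foot flat on the base, and let go (horizontal distance between hopper and seat below 0.004 m and z of hopper in the frame of seat below 0.003 m and angle between hopper's own z axis and vertical below 0.04 rad and angle between the x axis of hopper and the x axis of dispenser, either way round below 0.08 rad and contact force between the fingers and hopper below 0.1 N), for 0.2 s.
2. the lid is lifted clear of the counter, above the height of the display tray (height (world z) of lid above 0.06 m and contact force between the fingers and lid above 0.5 N), for 0.1 s.
At the end, for the whole second after the job is handed in: Hopper seated on the base within 4 mm, 0.08 rad, foot within 3 mm of flat. The gripper alone holds the lid still, level within 0.1 rad, its underside 2 to 22 mm above the rim, centred within 7 mm and squared up within 0.12 rad with the mouth (either way round), not touching the hopper (horizontal distance between hopper and seat below 0.004 m and z of hopper in the frame of seat below 0.003 m and angle between hopper's own z axis and vertical below 0.04 rad and angle between the x axis of hopper and the x axis of dispenser, either way round below 0.08 rad and z of lid in the frame of rim between 0.002 and 0.022 m and horizontal distance between lid and rim below 0.007 m and angle between the x axis of lid and the x axis of hopper, either way round below 0.12 rad and angle between lid's own z axis and vertical below 0.1 rad and contact force between the fingers and lid above 0.5 N and contact force between lid and hopper below 0.05 N and contact force between lid and dispenser below 0.05 N and linear speed of lid below 0.02 m/s); the arm keeps its last pose, push and grip.
It fails at once if the lid touches the hopper (contact force between lid and hopper above 0.5 N).
It fails at once if the hopper or the lid touches the display tray (contact force between any of hopper, lid and display above 0.5 N).
It fails at once if the hopper is dropped onto the base instead of lowered (horizontal distance between hopper and seat below 0.04 m and z of hopper in the frame of seat above 0.022 m and contact force between the fingers and hopper below 0.1 N).
It fails at once if a jar or another bystander is pushed away or knocked over (distance of any of jar0, jar1, jar2, tin, mug, figure, car from where it was at the start of the episode above 0.025 m or angle between any of jar0, jar1, jar2, tin, mug, figure, car's own z axis and vertical above 0.4 rad).
It also fails if it takes over 58 s, if anything falls off the work surface, if the arm or the gripper's body presses on something with over 40 N, if the wrist force passes 120 N, or if a joint passes its speed limit or range.

## Robot

A 7-joint arm with a two-finger parallel gripper is mounted at the origin on the work surface. World frame = base frame: x ahead of the robot, y to its left, z up, the work surface at z = 0. Lengths are in m, angles in rad, forces in N, time in s.
With the tool pointing down it reaches from about 0.4 to 0.875 m from the base axis. Payload 19.3 kg.
Tool frame: the origin (TCP) lies between the finger pads; the fingertips stand env.tip_reach ahead of it and the grasp point (between the pads) is the TCP (env.tip_reach is the distance from the TCP to the fingertips, in m); z points along the fingers, y is the line along which they close (so a half turn about z gives the same grasp; the last joint's range is limited). The gripper opens to 85 mm and grips with 20 to 120 N. Pads are 22 mm wide; open, the fingers measure 114 mm over their backs; the gripper's body (76 mm by 85 mm) begins 54 mm behind the grasp point. The pads swing forward as they close: fully open they stand 13 mm farther back than shut.
Start: joints at [-1.278, 0.521, -0.036, 1.599, 0.021, 1.021, -0.113], TCP at [0.222, 0.584, 0.25] pointing down, gripper open.
Joint ranges: [-2.91, 2.91], [-0.3, 2.13], [-1.5, 1.42], [0.17, 2.43], [-1.26, 4.41], [0.16, 1.93], [-2.52, 2.52]. Speed limits (rad/s): [1.89, 1.89, 2.39, 2.39, 3.01, 3.01, 3.01].

## Interface

Orientations are given as a rotation vector (axis times angle).
In Python, from workcell import monitor, eyes, order, env gives the robot as it stands. The module is installed in compiled form; this text tells all that it offers.
- The arm moves only by the shell command python3 -m creep 'ROWS' [FORCE]. ROWS is JSON, a list of rows, each a list of 5 numbers: the shift along the tool's x, y, z in mm, then the turn about the tool's z in degrees, then the opening, from 0 (shut) to 1 (fully open). In form: [[dx, dy, dz, yaw, fingers], ...]. A call has 1 to 10 rows; each row shifts and turns the commanded pose from where the row before left it, along the tool's axes as they then stand; what a row does not reach is not made up. A row lasts 1/10 s, in which the tool goes at most 50 mm and 8.59 degrees, less where a joint would pass 70% of its speed; a pose out of reach is approached as far as the arm can. A call is refused whole if a number of a shift passes 50 or a number of a turn 8.59, either way. A call with a gripper value outside its range is refused whole. The fingers move at their own pace and stop on an object; FORCE is the grip in N (left out, the last holds). Time passes only in rows, so rows that do not move let the fingers close. It gives the time, the measured TCP pose, the force, the opening and the grip force at its end, in the units of the state.
- monitor.get_state(): the state, without advancing time (a new reading comes with each control period).
- eyes.capture(name): name is "side" or "top"; returns a dict with "frame" (420x560x3 uint8, red, green, blue), "z_map" (420x560 float32, m along the optical axis (not along the pixel's ray), 0 where there is no reading), "fx", "fy", "cx", "cy" (pixels), "dist_coeffs" ([k1, k2, p1, p2, k3] as OpenCV has them; the pictures are not rectified), "origin" and "orientation" of the camera in the world. Camera axes: x right, y down, z forward; pixel columns grow to the right and rows downward; lengths in m; the calibration is good to about 2 mm. A picture is of the moment at which its call begins.
- order.job_done(): hands the job in; it is judged then, once.
The state is a dict: "time_s": time; "q": joint angles; "dq": joint speeds; "joint_efforts": joint torques, N m; "position": TCP position; "orientation": TCP orientation; "force": force on the tool from outside, world axes, zero at the start; "moment": the same for the moment, N m; "grip_width": finger opening in m; "finger_force": force on a finger pad.
Only numpy, scipy, OpenCV 4.12 (cv2) and the standard library are available. Lean on these libraries where they do the work, as an engineer would, in place of code of your own. Each camera call takes 0.05 s, during which the arm holds its last target. There are 200 camera calls.

## Working session

There is one attempt and no reset: what is moved stays moved. The work goes in short steps, Python scripts to look and compute and a shell command to move; the robot and the scene stay as the last step left them, time stands still between calls to the robot, and variables do not carry over. Pictures are saved under pics/ and viewed, at most 10 in all, crops included, and the job is handed in when it is done.

```bash
mkdir -p pics && cat > h.py <<'E'
import numpy as np, cv2
from workcell import monitor, eyes, order, env
from scipy.spatial.transform import Rotation as R
def cap(n):
    c=eyes.capture(n); return c
def rot(o):
    o=np.array(o,float)
    return o if o.shape==(3,3) else R.from_rotvec(o).as_matrix()
def cloud(c):
    h,w=c["z_map"].shape
    u,v=np.meshgrid(np.arange(w),np.arange(h))
    K=np.array([[c["fx"],0,c["cx"]],[0,c["fy"],c["cy"]],[0,0,1]])
    p=cv2.undistortPoints(np.stack([u,v],-1).reshape(-1,1,2).astype(np.float64),K,np.array(c["dist_coeffs"],float)).reshape(h,w,2)
    z=c["z_map"][...,None].astype(float)
    P=np.concatenate([p*z,z],-1)@rot(c["orientation"]).T+np.array(c["origin"])
    P[c["z_map"]==0]=np.nan
    return P
E
python3 - <<'E'
from h import *
s=monitor.get_state(); print({k:np.round(v,3) for k,v in s.items()}, env.tip_reach)
for n in("top","side"):
    c=cap(n); print(n,c["origin"],c["orientation"],c["fx"],c["dist_coeffs"])
    cv2.imwrite(f"pics/{n}0.png",cv2.resize(c["frame"][...,::-1],(784,588)))
    np.savez(f"{n}0.npz",P=cloud(c),f=c["frame"])
E
```

```text
{'time_s': np.float64(0.0), 'q': array([-1.278,  0.522, -0.036,  1.6  ,  0.021,  1.021, -0.113]), 'dq': array([-0.001,  0.002, -0.001,  0.   , -0.   , -0.001,  0.002]), 'joint_efforts': array([-1.0000e-03, -9.2710e+01,  1.9790e+00, -3.6993e+01,  1.8000e-02,
        8.0000e-03,  0.0000e+00]), 'position': array([0.222, 0.584, 0.25 ]), 'orientation': array([-5.67e-01, -3.09e+00,  2.00e-03]), 'force': array([-0.038, -0.508,  0.118]), 'moment': array([ 0.009, -0.   , -0.026]), 'finger_force': np.float64(0.0), 'grip_width': np.float64(0.085)} 0.019
top [ 0.3466725  -0.02920768  1.14852816] [-2.10305684  2.15945504 -0.1568914 ] 434.103459860081 [0.00112338 0.         0.         0.         0.        ]
side [-0.03050436 -0.66139068  0.60920159] [-1.9952318   0.78522161 -0.41142413] 385.17015492309275 [-0.05766447  0.          0.          0.          0.        ]
```

View pics/top0.png

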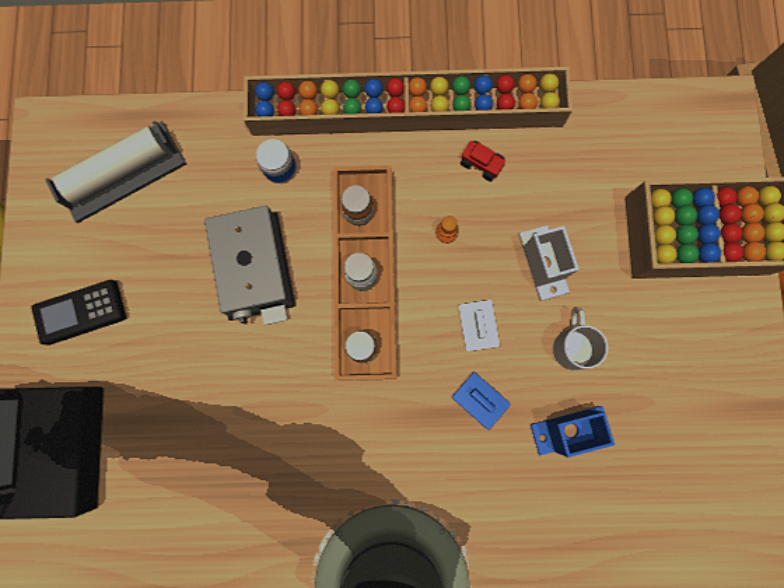

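View pics/side0.png

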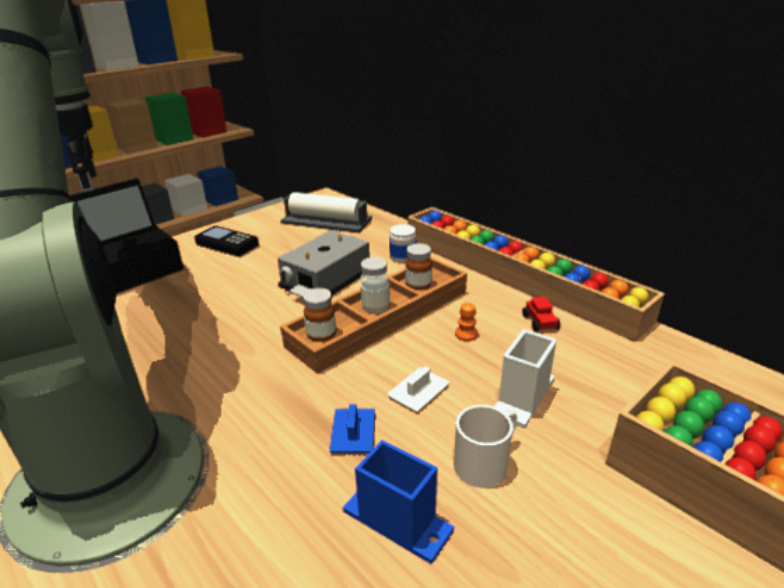

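The top view shows the white hopper at (548,262), the blue look-alike hopper at (572,432), the white lid at (479,325) and the blue look-alike lid at (480,400). The white ones fit the description. The dispenser is at (246,262) with its pegs at (238,229) and (249,286) and its knob towards the robot. The tray runs from x 335 to 395, with the jars standing 80–130 mm up. I'll measure from the depth maps and confirm in a crop.

```bash
cat > m.py <<'E'
from h import *
def rect(P,box,zlo,zhi,mask=None):
    u0,v0,u1,v1=[int(b/1.4) for b in box]
    Q=P[v0:v1,u0:u1]; m=(Q[...,2]>zlo)&(Q[...,2]<zhi)
    if mask is not None: m&=mask[v0:v1,u0:u1]
    q=Q[m]
    (cx,cy),(w,h),a=cv2.minAreaRect((q[:,:2]*1000).astype(np.float32))
    if w<h: w,h,a=h,w,a+90
    a=(a+90)%180-90
    return np.round([cx,cy,w,h,a,np.median(q[:,2])*1000,len(q)],1)
E
python3 - <<'E'
from m import *
d=np.load("top0.npz");P,f=d["P"],d["f"]
hsv=cv2.cvtColor(f,cv2.COLOR_RGB2HSV); white=(hsv[...,1]<60)
print("table z",np.nanmedian(P[int(340/1.4),int(660/1.4)]), "x,y,w,h,ang")
print("hop rim",rect(P,(505,205,595,310),.092,.112))
print("hop foot+",rect(P,(505,205,595,310),.006,.112,white))
print("hop foot only",rect(P,(505,205,595,310),.005,.016,white))
print("lid plate",rect(P,(445,290,510,362),.006,.016,white))
print("lid handle",rect(P,(445,290,510,362),.030,.045,white))
print("disp top",rect(P,(195,195,300,328),.070,.080))
print("disp top grey",rect(P,(195,195,300,328),.070,.080,white))
print("pegs1",rect(P,(230,220,247,237),.081,.1)) if 1 else 0
print("pegs2",rect(P,(241,277,258,294),.081,.1))
print("tray",rect(P,(325,160,402,385),.04,.056))
for n,b in dict(jar2=(340,180,380,230),jar1=(340,245,382,292),jar0=(340,325,382,368),tin=(250,130,300,185),mug=(550,300,612,370),fig=(432,212,462,246),car=(455,135,510,182),bluelid=(448,368,515,432),bluehop=(525,400,620,462)).items(): print(n,rect(P,b,.02,.2))
print("black",rect(P,(0,380,108,520),.05,.6))
s=np.load("side0.npz")["f"]
a=cv2.resize(f[140:330,300:450,::-1],(474,600)); b=cv2.resize(f[140:240,140:220,::-1],(326,408));b=cv2.copyMakeBorder(b,0,192,0,0,0)
cv2.imwrite("pics/crop1.png",np.hstack([a,b]))
E
```

```text
table z 0.002560896905528409 x,y,w,h,ang
hop rim [ 573.2 -306.    82.4   57.5   14.2  101.1  310. ]
hop foot+ [ 555.2 -310.2  172.6   57.9   14.4   43.6 1338. ]
hop foot only [ 573.1 -305.9  136.    57.3   14.    10.2  503. ]
lid plate [ 456.7 -176.    88.8   63.4    7.5   11.1  688. ]
lid handle [ 456.3 -176.5   47.7   12.5    7.7   39.1   95. ]
disp top [ 583.7  250.   180.6  120.3   11.    74.8 3178. ]
disp top grey [ 583.3  249.9  179.8  120.3   11.    74.8 3155. ]
pegs1 [631.4 258.7  13.1   7.9  19.3  86.   11. ]
pegs2 [529.9 239.6   7.5   5.  -82.8  86.7  11. ]
tray [ 5.612e+02  3.550e+01  4.007e+02  1.103e+02 -1.000e-01  4.990e+01
  1.599e+03]
jar2 [ 692.6   44.8   99.9   76.1   -1.2   34.5 1039. ]
jar1 [567.7  45.2  89.9  76.8  -1.1  47.1 985. ]
jar0 [423.1  46.8  75.5  73.6  -1.2  49.1 898. ]
tin [798.9 211.4 106.1  90.   -0.8  72.4 681. ]
mug [ 419.  -343.6  102.4   75.3   26.9   64.3  681. ]
fig [ 637.2 -123.1   30.1   30.    30.9   64.7  156. ]
car [ 777.6 -197.9   79.8   52.5   58.1   31.8  456. ]
bluelid [ 317.9 -173.4   49.7   12.    47.3   39.3  106. ]
bluehop [ 260.2 -334.5   83.8   56.7  -77.1   80.3  866. ]
black [2.521e+02 5.900e+02 2.290e+02 1.546e+02 4.200e+00 8.000e+01 5.901e+03]
```

View pics/crop1.png

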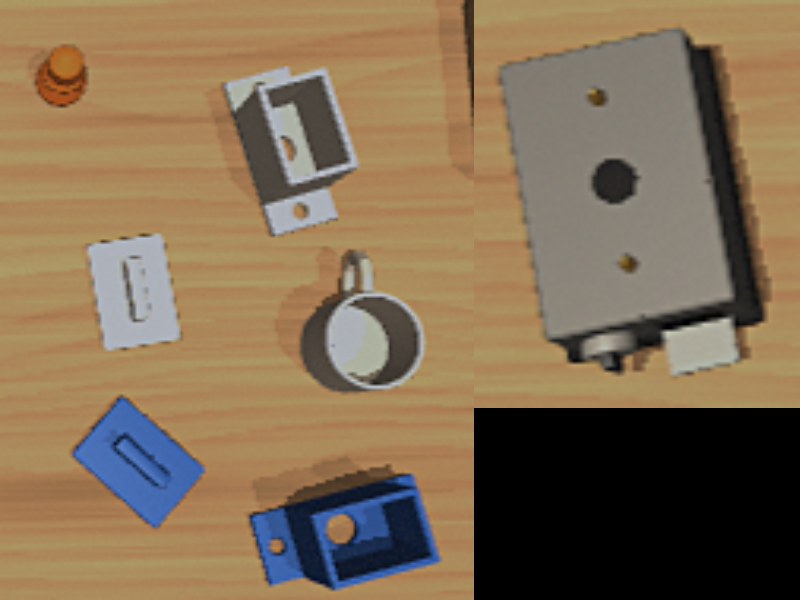

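The crop confirms it: the white hopper is open-topped with a peg hole in its foot, the white lid has a bar handle, and both similar items are blue. Angles are about 14° for the hopper, 7.6° for the lid and 11° for the dispenser. I'll turn to the hopper's angle first and then travel.

```bash
cat > to.py <<'E'
# usage: to.py x y z ang ; ang = direction of tool x (mod 180), mm/deg. prints turn and tool-axis shift after the turn
import sys; from h import *
x,y,z,a=map(float,sys.argv[1:5]); s=monitor.get_state()
M=rot(s["orientation"]); p=np.array(s["position"])*1000
cur=np.degrees(np.arctan2(M[1,0],M[0,0])); d=(a-cur+90)%180-90
N=rot(s["orientation"])@R.from_euler('z',-d,degrees=True).as_matrix()
D=N.T@(np.array([x,y,z])-p)
print("t",round(s["time_s"],2),"p",p.round(1),"ang",cur.round(1),"tilt",M[:,2].round(3),"q",np.round(s["q"],2),"F",np.round(s["force"],1),"grip",round(s["grip_width"],4),round(s["finger_force"],1))
print("turn about tool z",round(-d,1),"then shift",D.round(1))
E
python3 -m creep '[[0,0,0,-7,1],[0,0,0,-7,1],[0,0,0,-7,1],[0,0,0,-7,1],[0,0,0,-7,1]]' 40 && python3 to.py 480 100 270 14
```

```text
time_s: 0.6
position: [0.2218, 0.5841, 0.25]
orientation: [0.396, -3.116, 0.001]
force: [0.4, -0.6, -0.4]
grip_width: 0.0855
finger_force: 0.0
t 0.6 p [221.8 584.1 250. ] ang -165.5 tilt [-0.    -0.001 -1.   ] q [-1.18  0.53 -0.18  1.59  0.11  1.03  0.43] F [ 0.4 -0.6 -0.4] grip 0.0855 0.0
turn about tool z 0.5 then shift [-133.4 -532.2  -19.8]
```

```bash
python3 -m creep '[[-12,-48,-2,0,1],[-12,-48,-2,0,1],[-12,-48,-2,0,1],[-12,-48,-2,0,1],[-12,-48,-2,0,1],[-12,-48,-2,0,1],[-12,-48,-2,0,1],[-12,-48,-2,0,1],[-12,-48,-2,0,1],[-12,-48,-2,0,1]]' && python3 to.py 573 -306 250 14.1
```

```text
time_s: 1.6
position: [0.4565, 0.1465, 0.2704]
orientation: [-0.389, 3.117, 0.0]
force: [0.3, 1.1, -0.3]
grip_width: 0.0854
finger_force: 0.0
t 1.6 p [456.5 146.5 270.4] ang -165.8 tilt [ 0.  0. -1.] q [-0.41  0.27 -0.03  1.95  0.01  0.93  1.37] F [ 0.3  1.1 -0.3] grip 0.0854 0.0
turn about tool z 0.1 then shift [  -2.8 -467.2   20.4]
```

```bash
python3 -m creep '[[0,-47,0,0,1],[0,-47,0,0,1],[0,-47,0,0,1],[0,-47,0,0,1],[0,-47,0,0,1],[0,-47,2,0,1],[0,-47,2,0,1],[0,-47,2,0,1],[0,-46,2,0,1],[0,-40,2,0,1]]' && python3 to.py 573.1 -306 90 14.1
```

```text
time_s: 2.6
position: [0.5693, -0.3019, 0.2599]
orientation: [0.387, -3.117, 0.0]
force: [0.1, 0.3, 0.1]
grip_width: 0.0851
finger_force: 0.0
t 2.6 p [ 569.3 -301.9  259.9] ang -165.8 tilt [-0.001 -0.    -1.   ] q [ 0.3   0.55  0.14  1.54 -0.08  1.06  2.28] F [0.1 0.3 0.1] grip 0.0851 0.0
turn about tool z 0.1 then shift [ -2.8  -4.9 169.9]
```

```bash
python3 -m creep '[[-3,-5,30,0,1],[0,0,35,0,1],[0,0,35,0,1],[0,0,35,0,1],[0,0,25,0,1],[0,0,10,0,1],[0,0,0,0,1],[0,0,0,0,1]]' && python3 to.py 573.1 -306 90 14.1
```

```text
time_s: 3.4
position: [0.574, -0.3038, 0.0914]
orientation: [-0.388, 3.116, -0.001]
force: [-0.2, -0.1, 0.8]
grip_width: 0.0856
finger_force: 0.0
t 3.4 p [ 574.  -303.8   91.4] ang -165.8 tilt [ 0.001 -0.001 -1.   ] q [ 0.33  0.75  0.11  1.65 -0.11  0.74  2.3 ] F [-0.2 -0.1  0.8] grip 0.0856 0.0
turn about tool z 0.1 then shift [ 1.4 -1.9  1.4]
```

```bash
python3 -m creep '[[1,-2,1,0,1],[0,0,0,0,0],[0,0,0,0,0],[0,0,0,0,0],[0,0,0,0,0],[0,0,0,0,0],[0,0,0,0,0],[0,0,0,0,0],[0,0,0,0,0]]' 40 && python3 to.py 573.1 -306 250 14.1
```

```text
time_s: 4.3
position: [0.5733, -0.3056, 0.0901]
orientation: [-0.389, 3.117, -0.0]
force: [-2.6, 2.0, 7.4]
grip_width: 0.0557
finger_force: 41.5
t 4.3 p [ 573.3 -305.6   90.1] ang -165.8 tilt [ 0.001 -0.    -1.   ] q [ 0.33  0.76  0.11  1.65 -0.11  0.74  2.31] F [-2.6  2.   7.4] grip 0.0557 41.5
turn about tool z 0.1 then shift [ 1.000e-01 -3.000e-01 -1.599e+02]
```

```bash
python3 -m creep '[[0,0,-5,0,0],[0,0,-10,0,0],[0,0,-20,0,0],[0,0,-30,0,0],[0,0,-35,0,0],[0,0,-35,0,0],[0,0,-25,0,0],[0,0,-12,0,0],[0,0,-5,0,0],[0,0,0,0,0]]' && python3 to.py 583.3 250 267 11 && python3 - <<'E'
from m import *
c=cap("top"); P=cloud(c); np.savez("top1.npz",P=P,f=c["frame"])
c2=cap("side"); np.savez("side1.npz",P=cloud(c2),f=c2["frame"])
cv2.imwrite("pics/both1.png",cv2.resize(np.hstack([c["frame"],c2["frame"]])[...,::-1],(800,300)))
E
```

```text
time_s: 5.3
position: [0.5729, -0.3056, 0.266]
orientation: [0.389, -3.117, -0.0]
force: [-0.7, 1.2, -4.9]
grip_width: 0.0552
finger_force: 43.7
t 5.3 p [ 572.9 -305.6  266. ] ang -165.8 tilt [-0.  0. -1.] q [ 0.31  0.55  0.14  1.52 -0.08  1.08  2.29] F [-0.7  1.2 -4.9] grip 0.0552 43.7
turn about tool z 3.2 then shift [-116.2  543.4   -0.9]
```

View pics/both1.png

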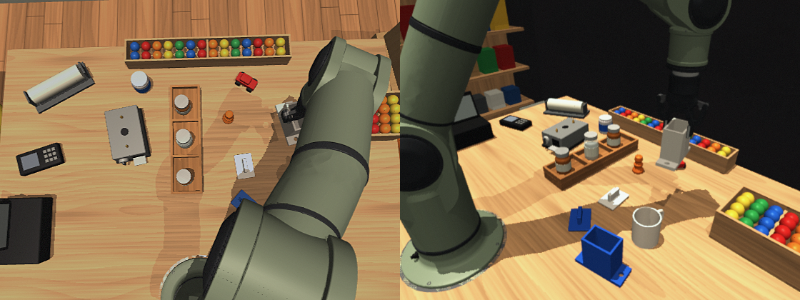

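The side view shows the hopper held upright in the gripper at (673,140), and the other goods haven't moved. I'll carry it over.

```bash
python3 -m creep '[[0,0,0,3,0],[-4,20,0,0,0],[-7,32,0,0,0],[-9,42,0,0,0],[-9,42,0,0,0],[-9,42,0,0,0],[-9,42,0,0,0],[-9,42,0,0,0],[-9,42,0,0,0],[-9,42,0,0,0]]' && python3 -m creep '[[-9,42,0,0,0],[-9,42,0,0,0],[-8,35,0,0,0],[-7,30,0,0,0],[-4,20,0,0,0],[-2,10,0,0,0],[0,0,0,0,0],[0,0,0,0,0],[0,0,0,0,0]]' && python3 to.py 583.3 250 267 11
```

```text
time_s: 6.4
position: [0.5777, 0.0498, 0.2652]
orientation: [0.307, -3.125, 0.0]
force: [0.3, 0.0, -3.2]
grip_width: 0.0556
finger_force: 43.9
time_s: 7.3
position: [0.5821, 0.2296, 0.2662]
orientation: [0.304, -3.127, 0.001]
force: [-0.1, -0.3, -3.4]
grip_width: 0.0553
finger_force: 44.0
t 7.3 p [582.1 229.6 266.2] ang -168.9 tilt [-0.    -0.001 -1.   ] q [-0.51  0.51  0.06  1.58 -0.03  1.05  1.32] F [-0.1 -0.3 -3.4] grip 0.0553 44.0
turn about tool z 0.1 then shift [-5.1 19.8 -0.8]
```

```bash
python3 -m creep '[[-3,10,0,0,0],[-2,10,10,0,0],[0,0,20,0,0],[0,0,20,0,0],[0,0,10,0,0],[0,0,5,0,0],[0,0,0,0,0],[0,0,0,0,0]]' && python3 to.py 583.3 250 200 11 && python3 - <<'E'
from m import *
c=cap("top"); P=cloud(c); np.savez("top2.npz",P=P,f=c["frame"])
c2=cap("side"); np.savez("side2.npz",P=cloud(c2),f=c2["frame"])
a=cv2.resize(c["frame"][120:250,130:260,::-1],(400,400),interpolation=2); b=cv2.resize(c2["frame"][90:220,180:310,::-1],(400,400),interpolation=2)
cv2.imwrite("pics/hov.png",np.hstack([a,b]))
E
```

```text
time_s: 8.1
position: [0.5832, 0.2521, 0.2019]
orientation: [-0.307, 3.126, 0.001]
force: [0.1, 0.0, -2.5]
grip_width: 0.0557
finger_force: 43.9
t 8.1 p [583.2 252.1 201.9] ang -168.8 tilt [ 0.001  0.    -1.   ] q [-0.53  0.59  0.05  1.62 -0.03  0.93  1.29] F [ 0.1  0.  -2.5] grip 0.0557 43.9
turn about tool z 0.2 then shift [ 0.3 -2.1  1.9]
```

View pics/hov.png

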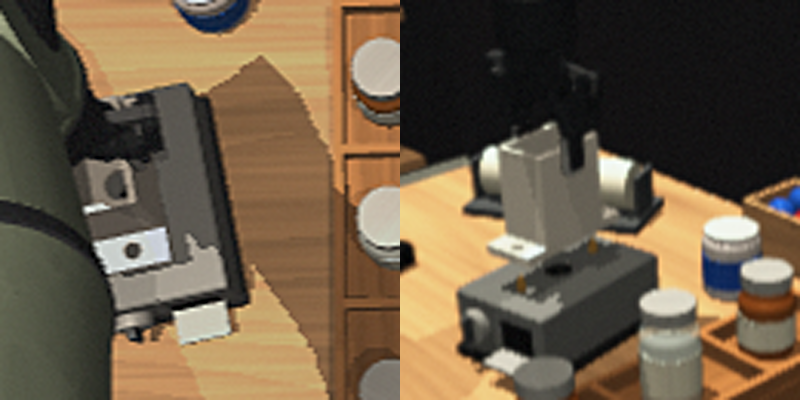

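The left half of the picture (top view) shows the foot's front half, with its hole at crop (131,250). The right half (side view) shows the hopper upright just above the front peg (521,285), with the foot hole at (515,247). I'll measure the hole against the peg.

```bash
python3 - <<'E'
from m import *
for n,(u0,v0,u1,v1) in (("top",(155,190,188,215)),("side",(205,160,240,178))):
    d=np.load(n+"2.npz"); P,f=d["P"],d["f"]; Q=P[v0:v1,u0:u1]; g=f[v0:v1,u0:u1].mean(-1)
    m=(Q[...,2]>.112)&(Q[...,2]<.132)&(g>110); q=Q[m]
    print(n,m.sum(),"foot z",np.median(q[:,2])*1000, np.round(q.min(0)*1000,1),np.round(q.max(0)*1000,1))
    A=np.c_[q[:,:2],np.ones(len(q))]; co=np.linalg.lstsq(A,q[:,2],rcond=None)[0]; print(" tilt",co[:2].round(3))
    print(" rect",cv2.minAreaRect((q[:,:2]*1000).astype(np.float32)))
    # hole: dark blob enclosed by foot mask
    cs,_=cv2.findContours(m.astype(np.uint8),cv2.RETR_EXTERNAL,cv2.CHAIN_APPROX_NONE)
    full=np.zeros(m.shape,np.uint8); cv2.drawContours(full,[max(cs,key=cv2.contourArea)],-1,1,-1)
    hole=(full>0)&~m; v,u=np.nonzero(hole); print(" hole px",hole.sum())
    if len(u):
        o={"top":np.array([.3466725,-.02920768,1.14852816]),"side":np.array([-.03050436,-.66139068,.60920159])}[n]
        w=Q[v,u]; ok=~np.isnan(w[:,0]); w=w[ok]; t=(np.median(q[:,2])-o[2])/(w[:,2]-o[2]); h=o+(w-o)*t[:,None]
        print(" hole xy",h.mean(0)*1000)
d0=np.load("side0.npz")["P"]
for (U,V) in ((306,257),(339,239)):
    u,v=int(U/1.4),int(V/1.4); q=d0[v-5:v+6,u-5:u+6].reshape(-1,3); q=q[(q[:,2]>.079)&(q[:,2]<.095)]; print("side peg",(q.mean(0)*1000).round(1) if len(q) else None,len(q))
E
```

```text
top 236 foot z 122.21270543612461 [514.4 211.4 116.4] [548.6 269.7 128.5]
 tilt [0.027 0.009]
 rect ((531.2347412109375, 240.53147888183594), (28.28115463256836, 55.74114227294922), 11.505885124206543)
 hole px 23
 hole xy [531.08684367 240.79892688 122.21270544]
side 156 foot z 123.4220140832018 [513.7 213.1 112. ] [598.5 273.4 131.7]
 tilt [0.11  0.074]
 rect ((555.296630859375, 248.255126953125), (78.22412872314453, 58.09178161621094), 10.406207084655762)
 hole px 1
 hole xy [514.26974968 224.02169413 123.42201408]
side peg [531.1 240.4  86.3] 10
side peg [636.2 260.4  86.4] 11
```

```bash
python3 -m creep '[[0.5,-1.2,0,0.2,0],[0,0,5,0,0],[0,0,8,0,0],[0,0,5,0,0],[0,0,4,0,0],[0,0,3,0,0],[0,0,2,0,0],[0,0,0,0,0],[0,0,0,0,0]]' && python3 to.py 583.4 250.4 165 11
```

```text
time_s: 9.1
position: [0.5827, 0.2506, 0.1744]
orientation: [-0.301, 3.127, 0.0]
force: [0.6, -0.8, -3.1]
grip_width: 0.0555
finger_force: 43.9
t 9.1 p [582.7 250.6 174.4] ang -169.0 tilt [ 0.  0. -1.] q [-0.53  0.62  0.05  1.65 -0.04  0.88  1.29] F [ 0.6 -0.8 -3.1] grip 0.0555 43.9
turn about tool z 0.0 then shift [-0.7 -0.3  9.4]
```

```bash
python3 -m creep '[[0,0,2,0,0],[0,0,2,0,0],[0,0,2,0,0],[0,0,0,0,0],[0,0,0,0,0]]' && python3 -m creep '[[0,0,1.5,0,0],[0,0,1,0,0],[0,0,0,0,0],[0,0,0,0,0]]' && python3 to.py 583.4 250.4 165 11
```

```text
time_s: 9.6
position: [0.5826, 0.2505, 0.1682]
orientation: [0.301, -3.127, 0.0]
force: [-0.4, 0.3, -3.4]
grip_width: 0.0554
finger_force: 43.9
time_s: 10.0
position: [0.5826, 0.2506, 0.1658]
orientation: [0.301, -3.127, -0.0]
force: [0.4, 0.4, -3.4]
grip_width: 0.0554
finger_force: 43.9
t 10.0 p [582.6 250.6 165.8] ang -169.0 tilt [-0.  0. -1.] q [-0.53  0.63  0.05  1.65 -0.04  0.86  1.29] F [ 0.4  0.4 -3.4] grip 0.0554 43.9
turn about tool z 0.0 then shift [-0.8 -0.3  0.8]
```

Past the taper with no side load. I'll go down until it bears on the base.

```bash
python3 -m creep '[[0,0,0.5,0,0],[0,0,0.5,0,0],[0,0,0,0,0],[0,0,0,0,0]]' && python3 -m creep '[[0,0,0.5,0,0],[0,0,0,0,0],[0,0,0,0,0]]'&& python3 to.py 583.4 250.4 165 11
```

```text
time_s: 10.4
position: [0.5826, 0.2506, 0.1651]
orientation: [-0.301, 3.127, 0.0]
force: [-3.2, -0.3, 4.8]
grip_width: 0.0554
finger_force: 44.6
time_s: 10.7
position: [0.5826, 0.2507, 0.1651]
orientation: [-0.301, 3.127, 0.0]
force: [-5.5, -1.6, 11.6]
grip_width: 0.0556
finger_force: 45.0
t 10.7 p [582.6 250.7 165.1] ang -169.0 tilt [ 0.  0. -1.] q [-0.53  0.63  0.05  1.65 -0.04  0.86  1.29] F [-5.5 -1.6 11.6] grip 0.0556 45.0
turn about tool z 0.0 then shift [-0.7 -0.4  0.1]
```

```bash
python3 -m creep '[[0,0,0,0,0.8],[0,0,0,0,1],[0,0,0,0,1],[0,0,0,0,1],[0,0,0,0,1],[0,0,0,0,1],[0,0,0,0,1]]' && python3 -m creep '[[0,0,-5,0,1],[0,0,-15,0,1],[0,0,-30,0,1],[0,0,-40,0,1],[0,0,-20,0,1],[0,0,0,0,1]]' && python3 to.py 456.5 -176.2 270 7.6
```

```text
time_s: 11.4
position: [0.5826, 0.2506, 0.1643]
orientation: [-0.301, 3.127, -0.0]
force: [-0.6, 1.2, 0.3]
grip_width: 0.0855
finger_force: 0.0
time_s: 12.0
position: [0.5838, 0.251, 0.2789]
orientation: [-0.301, 3.122, 0.004]
force: [-0.1, -0.6, -0.5]
grip_width: 0.0853
finger_force: 0.0
t 12.0 p [583.8 251.  278.9] ang -169.0 tilt [ 0.005  0.003 -1.   ] q [-0.54  0.51  0.06  1.55 -0.03  1.08  1.29] F [-0.1 -0.6 -0.5] grip 0.0853 0.0
turn about tool z 3.4 then shift [ 182.7 -406.7    7. ]
```

```bash
python3 -m creep '[[0,0,0,3.4,1],[18,-41,0,0,1],[18,-41,0,0,1],[18,-41,0,0,1],[18,-41,0,0,1],[18,-41,0,0,1],[18,-41,0,0,1],[18,-41,0,0,1],[18,-41,0,0,1],[18,-41,0,0,1]]' && python3 -m creep '[[18,-38,0,0,1],[0,0,0,0,1],[0,0,0,0,1]]' && python3 to.py 456.5 -176.2 34 7.6 && python3 - <<'E'
from m import *
c=cap("top"); P=cloud(c); f=c["frame"]; np.savez("top3.npz",P=P,f=f)
c2=cap("side"); P2=cloud(c2); np.savez("side3.npz",P=P2,f=c2["frame"])
a=cv2.resize(f[120:250,130:260,::-1],(400,400),interpolation=2); b=cv2.resize(c2["frame"][90:220,180:310,::-1],(400,400),interpolation=2)
cv2.imwrite("pics/seat.png",np.hstack([a,b]))
w=cv2.cvtColor(f,cv2.COLOR_RGB2HSV)[...,1]<60
bx=(190,170,310,340)
print("rim",rect(P,bx,.168,.19)); print("foot",rect(P,bx,.081,.093))
print("side rim",rect(P2,(252,126,434,308),.168,.19))
print("lid",rect(P,(445,290,510,362),.006,.016,w),rect(P,(445,290,510,362),.030,.045,w))
E
```

```text
time_s: 13.0
position: [0.47, -0.1382, 0.2748]
orientation: [-0.209, 3.134, 0.0]
force: [0.9, -0.0, -0.6]
grip_width: 0.0856
finger_force: 0.0
time_s: 13.3
position: [0.4578, -0.1773, 0.2746]
orientation: [-0.205, 3.135, 0.0]
force: [1.2, 1.1, 0.4]
grip_width: 0.0853
finger_force: 0.0
t 13.3 p [ 457.8 -177.3  274.6] ang -172.5 tilt [ 0.  0. -1.] q [ 0.08  0.28  0.21  1.92 -0.07  0.94  2.03] F [1.2 1.1 0.4] grip 0.0853 0.0
turn about tool z -0.1 then shift [  1.2   1.3 240.6]
rim [583.2 250.3  83.   57.5  11.2 176.2 338. ]
foot [590.2 250.8 150.5  56.2  10.4  85.2 490. ]
side rim [584.4 252.9  86.3  62.6  12.4 175.2 235. ]
lid [ 449.7 -163.    78.9   36.2    4.8   10.9  261. ] [ 460.3 -172.2   38.4    7.1   -3.2   37.3   24. ]
```

View pics/seat.png

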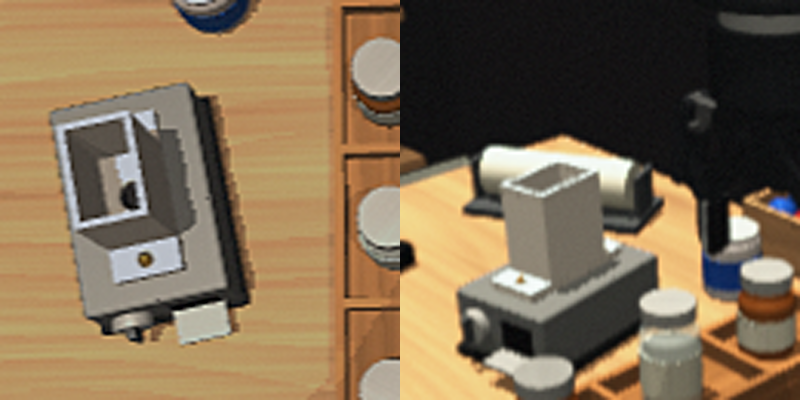

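The hopper is seated: the peg shows through the foot hole at crop (145,259), the foot lies flat, and the rim is at z 176 mm, centred at (583,250). Next I'll descend on the lid handle.

```bash
python3 -m creep '[[1,1,30,0,1],[0,0,40,0,1],[0,0,45,0,1],[0,0,45,0,1],[0,0,35,0,1],[0,0,20,0,1],[0,0,12,0,1],[0,0,6,0,1],[0,0,0,0,1],[0,0,0,0,1]]' && python3 to.py 456.5 -176.2 36 7.6
```

```text
time_s: 14.4
position: [0.4575, -0.1758, 0.0422]
orientation: [-0.209, 3.133, -0.001]
force: [0.6, 0.2, -0.6]
grip_width: 0.0854
finger_force: 0.0
t 14.4 p [ 457.5 -175.8   42.2] ang -172.4 tilt [ 0.001 -0.    -1.   ] q [ 0.17  0.66  0.11  2.09 -0.17  0.39  2.12] F [ 0.6  0.2 -0.6] grip 0.0854 0.0
turn about tool z 0.0 then shift [ 1.1 -0.3  6.2]
```

```bash
python3 -m creep '[[1,-0.3,3,0,1],[0,0,3,0,1],[0,0,0,0,0],[0,0,0,0,0],[0,0,0,0,0],[0,0,0,0,0],[0,0,0,0,0],[0,0,0,0,0],[0,0,0,0,0],[0,0,0,0,0]]' 40 && python3 to.py 456.5 -176.2 36 7.6
```

```text
time_s: 15.4
position: [0.456, -0.1763, 0.0354]
orientation: [-0.209, 3.135, -0.0]
force: [-0.9, 0.3, 5.2]
grip_width: 0.011
finger_force: 39.6
t 15.4 p [ 456.  -176.3   35.4] ang -172.4 tilt [ 0. -0. -1.] q [ 0.17  0.68  0.1   2.09 -0.18  0.38  2.12] F [-0.9  0.3  5.2] grip 0.011 39.6
turn about tool z 0.0 then shift [-0.5  0.  -0.6]
```

```bash
python3 -m creep '[[0,0,-5,0,0],[0,0,-10,0,0],[0,0,-20,0,0],[0,0,-30,0,0],[0,0,-40,0,0],[0,0,-40,0,0],[0,0,-40,0,0],[0,0,-30,0,0],[0,0,-15,0,0],[0,0,-5,0,0]]' && python3 -m creep '[[0,0,0,-3.6,0],[0,0,0,0,0]]' && python3 to.py 583.3 250.2 270 11.2
```

```text
time_s: 16.4
position: [0.4563, -0.1764, 0.2725]
orientation: [-0.208, 3.132, -0.001]
force: [-0.2, 1.0, -1.4]
grip_width: 0.0113
finger_force: 39.1
time_s: 16.6
position: [0.4556, -0.1762, 0.2701]
orientation: [0.309, -3.126, -0.0]
force: [-0.6, -1.0, -1.0]
grip_width: 0.0111
finger_force: 39.1
t 16.6 p [ 455.6 -176.2  270.1] ang -168.7 tilt [-0.001  0.    -1.   ] q [ 0.08  0.28  0.21  1.94 -0.07  0.93  2.09] F [-0.6 -1.  -1. ] grip 0.0111 39.1
turn about tool z 0.1 then shift [-2.081e+02  3.934e+02  1.000e-01]
```

```bash
python3 -m creep '[[-10,18,0,0,0],[-16,30,0,0,0],[-20,38,0,0,0],[-22,42,0,0,0],[-22,42,0,0,0],[-22,42,0,0,0],[-22,42,0,0,0],[-22,42,0,0,0],[-20,38,0,0,0],[-16,30,0,0,0]]' && python3 -m creep '[[-10,18,0,0,0],[-5,9,0,0,0],[0,0,0,0,0],[0,0,0,0,0],[0,0,0,0,0]]' && python3 to.py 583.3 250.2 270 11.2 && python3 - <<'E'
from m import *
for n in("top","side"):
    c=cap(n); np.savez(n+"4.npz",P=cloud(c),f=c["frame"])
    if n=="top": a=c["frame"][110:270,110:270]
    else: b=c["frame"][60:220,170:330]
cv2.imwrite("pics/lid.png",cv2.resize(np.hstack([a,b])[...,::-1],(800,400),interpolation=2))
E
```

```text
time_s: 17.6
position: [0.5733, 0.2208, 0.2693]
orientation: [0.306, -3.125, 0.0]
force: [0.2, -0.5, -0.5]
grip_width: 0.0116
finger_force: 39.1
time_s: 18.1
position: [0.5831, 0.246, 0.2704]
orientation: [0.304, -3.127, 0.001]
force: [0.2, 0.0, -1.1]
grip_width: 0.0111
finger_force: 39.1
t 18.1 p [583.1 246.  270.4] ang -168.9 tilt [-0.    -0.001 -1.   ] q [-0.54  0.52  0.07  1.56 -0.04  1.07  1.3 ] F [ 0.2  0.  -1.1] grip 0.0111 39.1
turn about tool z -0.1 then shift [-1.1  4.1  0.4]
```

View pics/lid.png

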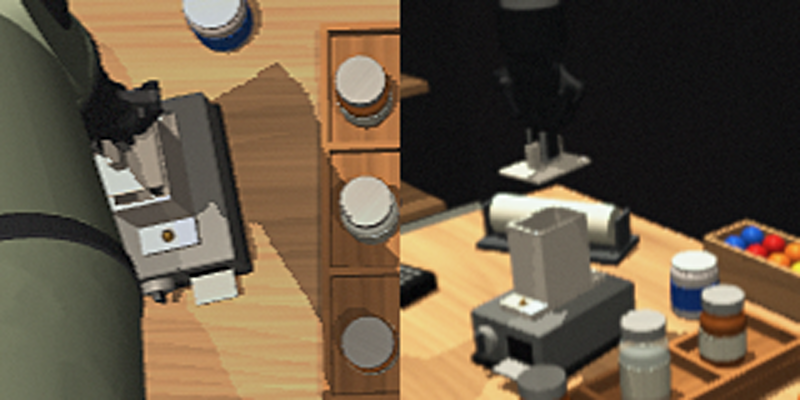

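The side view shows the lid held level at crop (545,165), above the hopper mouth at (550,222). I'll compare the lid plate with the rim in the same camera.

```bash
python3 - <<'E'
from m import *
for n in("side","top"):
    d=np.load(n+"4.npz"); P,f=d["P"],d["f"]; g=f.mean(-1)
    for lab,lo,hi in(("plate",.236,.256),("rim",.168,.186)):
        m=(P[...,2]>lo)&(P[...,2]<hi)&(abs(P[...,0]-.583)<.07)&(abs(P[...,1]-.25)<.06)&(g>75)
        q=P[m]; A=np.c_[q[:,:2]-q[:,:2].mean(0),np.ones(len(q))]; co=np.linalg.lstsq(A,q[:,2],rcond=None)[0]
        print(n,lab,len(q),[np.round(t,1) for t in cv2.minAreaRect((q[:,:2]*1000).astype(np.float32))],"z",np.round(np.median(q[:,2])*1000,1),"slope",co[:2].round(3))
E
```

```text
side plate 219 [array([585.2, 245.6]), array([92.3, 66.5]), np.float64(13.4)] z 247.8 slope [0.006 0.023]
side rim 235 [array([584.7, 251.9]), array([86.6, 60.5]), np.float64(13.1)] z 175.2 slope [0.005 0.014]
top plate 407 [array([565.8, 231.4]), array([52.4, 54.5]), np.float64(19.5)] z 245.9 slope [0.003 0.013]
top rim 118 [array([579.9, 248.8]), array([74.7, 54.9]), np.float64(10.8)] z 176.5 slope [-0.006 -0.005]
```

```bash
python3 -m creep '[[-0.8,4.7,0,0,0],[0,0,8,0,0],[0,0,10,0,0],[0,0,10,0,0],[0,0,8,0,0],[0,0,5,0,0],[0,0,3,0,0],[0,0,0,0,0],[0,0,0,0,0],[0,0,0,0,0]]' && python3 to.py 583.3 250.4 224.4 11.2 && python3 - <<'E'
from m import *
c=cap("side"); P,f=cloud(c),c["frame"]; g=f.mean(-1)
for lab,lo,hi in(("plate",.195,.212),("rim",.168,.182)):
    m=(P[...,2]>lo)&(P[...,2]<hi)&(abs(P[...,0]-.583)<.07)&(abs(P[...,1]-.25)<.06)&(g>75); q=P[m]
    print(lab,len(q),[np.round(t,1) for t in cv2.minAreaRect((q[:,:2]*1000).astype(np.float32))],"z",np.round(np.median(q[:,2])*1000,1))
cv2.imwrite("pics/fin.png",cv2.resize(f[90:220,180:310,::-1],(600,600),interpolation=2))
E
```

```text
time_s: 19.2
position: [0.5831, 0.2523, 0.2267]
orientation: [-0.307, 3.126, 0.0]
force: [0.6, 0.2, -1.3]
grip_width: 0.0111
finger_force: 39.1
t 19.2 p [583.1 252.3 226.7] ang -168.8 tilt [ 0.001  0.    -1.   ] q [-0.54  0.56  0.06  1.6  -0.04  0.98  1.3 ] F [ 0.6  0.2 -1.3] grip 0.0111 39.1
turn about tool z 0.0 then shift [ 0.2 -1.9  2.3]
plate 237 [array([584.4, 249.5]), array([90.7, 64.8]), np.float64(9.2)] z 203.7
rim 189 [array([585.6, 250.1]), array([88.4, 59.9]), np.float64(8.9)] z 174.7
```

View pics/fin.png

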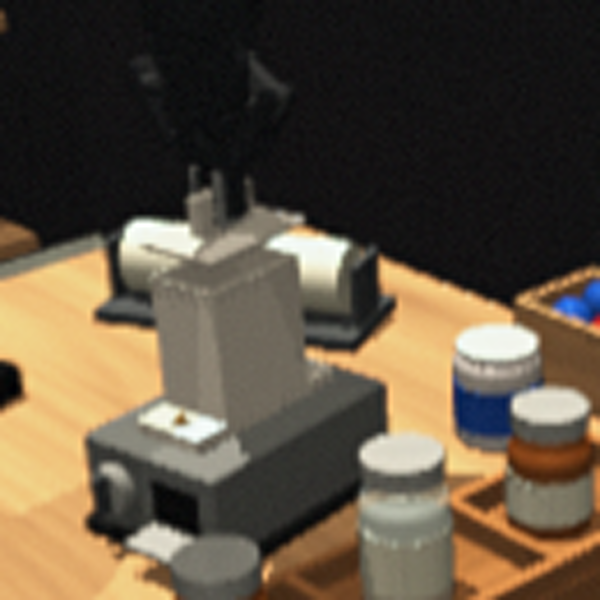

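The lid hovers level over the mouth at (250,235), about 14 mm above the rim and roughly 1 mm off centre. A small trim, then I'll hand it in.

```bash
python3 -m creep '[[0,-0.8,2,0,0],[0,0,0,0,0],[0,0,0,0,0],[0,0,0,0,0],[0,0,0,0,0],[0,0,0,0,0],[0,0,0,0,0],[0,0,0,0,0]]' && python3 to.py 583.3 250.4 224.4 11.2 && python3 -c "
from workcell import order; print(order.job_done())"
```

```text
time_s: 20.05
position: [0.5831, 0.2515, 0.2243]
orientation: [0.307, -3.127, -0.0]
force: [-0.2, -0.4, -0.8]
grip_width: 0.0112
finger_force: 39.1
t 20.05 p [583.1 251.5 224.3] ang -168.8 tilt [-0.  0. -1.] q [-0.54  0.57  0.06  1.6  -0.04  0.98  1.3 ] F [-0.2 -0.4 -0.8] grip 0.0112 39.1
turn about tool z 0.0 then shift [-0.  -1.1 -0.1]
the job is handed in; nothing more can be done
None
```

The hopper is seated flat on the dispenser's pegs and released, and the gripper is holding the lid level and squared up about 12 mm above the rim, within about 1 mm of centre; I handed the job in at 20 s (no verdict was returned).

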